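Fetch the white blank from the T-slot drying rail behind two painted figures

ROBOT

A 7-joint arm with a two-finger parallel gripper is mounted at the origin on the work surface. World frame = base frame: x ahead of the robot, y to its left, z up, the work surface at z = 0. Lengths are in m, angles in rad, forces in N, time in s.
With the tool pointing down it reaches from about 0.425 to 0.925 m from the base axis. Payload 6.8 kg.
Tool frame: the origin (TCP) lies on the centre line of the jaws, within the pads' length; the fingertips stand 14 mm ahead of it and the grasp point (between the pads) lies 5 mm behind it (r.nose_length is the distance from the TCP to the fingertips, in m); z points along the fingers, y is the direction in which the jaws open and shut (so a half turn about z gives the same grasp; the last joint's range is limited). The gripper opens to 85 mm and grips with 20 to 120 N. Pads are 22 mm wide; open, the fingers measure 114 mm over their backs; the gripper's body (76 mm by 85 mm) begins 54 mm behind the grasp point. The pads swing forward as they close: fully open they stand 13 mm farther back than shut.
Start: joints at [1.128, 0.477, 0.022, 1.555, -0.011, 1.109, -0.083], TCP at [0.222, -0.638, 0.223] pointing down, gripper open.
Joint ranges: [-2.96, 2.96], [-0.34, 2.1], [-1.41, 1.46], [0.24, 2.44], [-1.37, 4.51], [0.17, 1.92], [-2.96, 2.96]. Speed limits (rad/s): [2.39, 2.39, 3.14, 3.14, 3.14, 3.14, 3.14].

INTERFACE

Orientations are given as a rotation vector (axis times angle).
In Python, from bench import r, imaging, look_for, outline_of gives the robot as it stands. The module is installed in compiled form; this text tells all that it offers.
- The arm moves only by the tool carry_out, never from a script. Its arguments are lists of equal length, an entry for each row: "offset": the shift along the tool's x, y, z as a fraction of full scale, a list of three; "turn": the turn, a rotation vector about the tool's x, y, z as a fraction of full scale, a list of three. A call has 1 to 8 rows; each row is the pose to reach, as a shift and turn from the pose commanded when the call began, along the tool's axes at that moment; what a row does not reach only later rows make up. Full scale, the value 1, is 0.5 m for a shift and 1.5 rad for a turn. A row lasts 1/10 s, in which the tool goes at most 50 mm and 8.59 degrees, less where a joint would pass 70% of its speed; a pose out of reach is approached as far as the arm can. A call with a number of a shift or a turn outside -1 to 1 is refused whole. A call with a gripper value outside its range is refused whole. "hand" is the closure, from 0 (fully open) to 1 (shut), set as the call begins (left out, the last holds). The fingers move at their own pace and stop on an object; "force" is the grip in N (left out, the last holds). Time passes only in rows, so rows that repeat a pose let the fingers close. It gives the time, the measured TCP pose, the force and the opening at its end, in the units of the state.
- r.get_obs(): the state, without advancing time (a new reading comes with each control period).
- imaging.grab_frame(name): name is "scene" or "top" or "wrist"; returns a dict with "pixels" (480x640x3 uint8, red, green, blue), "fx", "fy", "cx", "cy" (pixels), "R" (3x3) and "t" (3): a world point X has camera coordinates R X + t. Camera axes: x right, y down, z forward; pixel columns grow to the right and rows downward; lengths in m; the calibration is good to about 2 mm. A picture is of the moment at which its call begins. There is no depth.
- r.hand_in(): hands the job in, once; it reports no verdict.
Trained networks look in the newest picture that a camera, given by its name, has taken for a name from the list of things; names that differ only in an ending like _2 or _b are one class to them, and where a whole thing is asked for, a point or a joint stands for the part that bears it (a point fixed in the world has none). Each returns a list of dicts, best first, with "score" (0 to 1); they miss things now and then, are a little off and sometimes report something else, mostly with a low value. They report only what shows in the picture. A call takes as long as a camera call.
- look_for(query, camera): "xyz" ([x, y, z] in m, in the coordinates of the camera as it stood for that picture, good to about 4 mm: the middle of the surface that is visible of it).
- outline_of(query, camera): "region" (480x640 bool, what is visible of it).
The state is a dict: "clock": time; "joints": joint angles; "qvel": joint speeds; "tau": joint torques, N m; "tcp_pos": TCP position; "orientation": TCP orientation; "contact_force": force on the tool from outside, world axes, zero at the start; "moment": the same for the moment, N m; "grip_width": finger opening in m.
Only numpy, scipy, OpenCV 4.12 (cv2) and the standard library are available. Lean on these libraries where they do the work, as an engineer would, in place of code of your own. Each camera call takes 0.05 s, during which the arm holds its last target. There are 200 camera calls.

TASK

Fetch the white unpainted figure for painting: first stand the two painted figures that block the open end of its T-slot on the cork board, then slide the white one along the slot out past its open end, lift it out with its wooden carrier and stand it on the middle of the turntable. Then put the two painted figures back, each centred on the pad of its own colour. They are brittle plaster, so keep all three upright and set them down without dropping them, and leave the brush pot and the paint jar where they are.

Things in the scene. Friction and masses are not known exactly. Their poses are not given: they have to be found in the camera images.
- fig_blue: White-robed figure with blue sash, blue shoulders and blue hood, 105 mm tall, 0.1 to 0.25 kg, on a white plinth 46 mm across, 12 mm high. Origin: centre of its underside, z up. Body round about z, nearly cylindrical, 32 mm across, from 42 to 76 mm above the origin: grip it there from above, from any side; head above, 19 mm across. Starts on the rail's apron, on the blue pad
- fig_ochre: Ochre-robed figure with dark red sash and shoulders and brown hair, 105 mm tall, 0.1 to 0.25 kg, on a white plinth 46 mm across, 12 mm high. Origin: centre of its underside, z up. Body round about z, nearly cylindrical, 32 mm across, from 42 to 76 mm above the origin: grip it there from above, from any side; head above, 19 mm across. Starts on the rail's apron, on the ochre pad
- blank: All-white figure fixed on a pale wooden T-foot, 139 mm tall, 0.15 to 0.35 kg. Origin: centre of the foot's underside, z up, x along the slot. Foot 44 x 44 x 9 mm; neck 14 mm wide to 26 mm; plate 50 (x) x 60 mm to 34 mm; plinth to 46 mm; grip its 32 mm round body 76 to 110 mm up. Starts in the slot, 45 to 100 mm in; slides freely; lifts out only once the origin is 25 mm outside the open end
- rail: T-slot rail, fixed, 270 x 170 mm, wood with aluminium lips 32 mm above the table. Origin: at table level under the middle of the slot's open end; +x runs into the slot (closed 157 mm in), -x out onto the apron, which reaches 105 mm out, its surface 10 mm up, level with the slot's floor. Channel 52 mm wide, 14 mm high; gap between the lips 20 mm (3 mm play each side of the neck, 5 mm in height)
- pad_blue: Blue round spot, 68 mm across, painted flat on the rail's apron. Origin: its centre, at the apron's surface, z up. The two pads are 80 mm apart, each 40 mm beside the slot's line and 60 mm before its open end; which is on which side varies
- pad_ochre: Ochre (yellow-orange) round spot, 68 mm across, painted flat on the rail's apron. Origin: its centre, at the apron's surface, z up. The two pads are 80 mm apart, each 40 mm beside the slot's line and 60 mm before its open end; which is on which side varies
- board: Cork board with dark wood edges, fixed flat on the table, 130 mm (x) by 200 mm (y), 12 mm thick: the side area for the two painted figures while they are out of the way. Origin: centre of its underside, z up; it stands left or right of the rail
- turntable: Round decorating turntable, fixed (does not turn), aluminium disc of 140 mm diameter with a green mark in the middle. Origin: centre of its underside at table level; the disc's flat top is 50 mm above it. It stands on the other side of the rail from the board
- brush_pot: Dark steel pot, 56 mm diameter and 75 mm high, with upright brushes to 170 mm; bystander. Origin: centre of its underside
- paint_jar: Paint jar with red cap, 56 mm diameter, 65 mm high; bystander. Origin: centre of its underside

How it is judged:
On the way, in this order (a step that is already met when the one before it is completed fails the run):
1. both painted figures stand upright on the cork board, let go (contact force between the fingers and fig_blue below 0.1 N and linear speed of each of fig_blue, fig_ochre below 0.03 m/s and angular speed of each of fig_blue, fig_ochre below 0.3 rad/s and angle between each of fig_blue, fig_ochre's own z axis and vertical below 0.12 rad and x of fig_blue in the frame of board between -0.065 and 0.065 m and y of fig_blue in the frame of board between -0.1 and 0.1 m and z of fig_blue in the frame of board between 0.005 and 0.018 m and contact force between the fingers and fig_ochre below 0.1 N and x of fig_ochre in the frame of board between -0.065 and 0.065 m and y of fig_ochre in the frame of board between -0.1 and 0.1 m and z of fig_ochre in the frame of board between 0.005 and 0.018 m), for 0.2 s.
2. the white figure stands upright on the middle of the turntable, let go, while both painted figures stand on the cork board (all of step 1 and contact force between the fingers and blank below 0.1 N and linear speed of blank below 0.03 m/s and angular speed of blank below 0.3 rad/s and angle between blank's own z axis and vertical below 0.12 rad and horizontal distance between blank and turntable below 0.015 m and z of blank in the frame of turntable between 0.043 and 0.056 m), for 0.2 s.
At the end, for the whole second after the job is handed in: The white figure stands on its carrier on the turntable, within 15 mm of its middle; the blue figure stands on the blue pad and the ochre figure on the ochre pad, each within 12 mm of the pad's centre; all three upright (within 7 degrees; any way round), released and at rest (contact force between the fingers and blank below 0.1 N and linear speed of each of blank, fig_blue, fig_ochre below 0.03 m/s and angular speed of each of blank, fig_blue, fig_ochre below 0.3 rad/s and angle between each of blank, fig_blue, fig_ochre's own z axis and vertical below 0.12 rad and horizontal distance between blank and turntable below 0.015 m and z of blank in the frame of turntable between 0.043 and 0.056 m and contact force between the fingers and fig_blue below 0.1 N and horizontal distance between fig_blue and pad_blue below 0.012 m and z of fig_blue in the frame of pad_blue between -0.006 and 0.006 m and contact force between the fingers and fig_ochre below 0.1 N and horizontal distance between fig_ochre and pad_ochre below 0.012 m and z of fig_ochre in the frame of pad_ochre between -0.006 and 0.006 m); the robot touches nothing.
It fails at once if a figure is tipped over (more than 35 degrees) (angle between any of fig_blue, fig_ochre, blank's own z axis and vertical above 0.61 rad).
It fails at once if a figure is dropped (falls freely from more than about 25 mm) ((contact force between the fingers and fig_blue below 0.01 N and linear speed of fig_blue above 0.7 m/s) or (contact force between the fingers and fig_ochre below 0.01 N and linear speed of fig_ochre above 0.7 m/s) or (contact force between the fingers and blank below 0.01 N and linear speed of blank above 0.7 m/s)).
It fails at once if the brush pot or the paint jar is shifted by more than 25 mm (distance of any of brush_pot, paint_jar from where it was at the start of the episode above 0.025 m).
It also fails if it takes over 136 s, if anything falls off the work surface, if the arm or the gripper's body presses on something with over 40 N, if the wrist force passes 120 N, or if a joint passes its speed limit or range.

## Working session

There is one attempt and no reset: what is moved stays moved. The work goes in short steps, Python scripts to look and compute and a tool call to move; the robot and the scene stay as the last step left them, time stands still between calls to the robot, and variables do not carry over. Pictures are saved under pics/ and viewed, about 12 in all and at most 16, crops included, and the job is handed in when it is done.

Besides the shell and the picture viewer there is one more tool, called after "Request:" as name(argument=value, ...) on one line, values as JSON. carry_out: Moves the arm, as the interface text tells. Shift numbers are shares of 0.5 m and turn numbers shares of 1.5 rad, none past 1 either way. Its arguments: {"type":"object","properties":{"offset":{"type":"array","items":{"type":"array","items":{"type":"number","minimum":-1,"maximum":1}}},"turn":{"type":"array","items":{"type":"array","items":{"type":"number","minimum":-1,"maximum":1}}},"hand":{"type":"number"},"force":{"type":"number"}},"required":["offset","turn"]}

```bash
mkdir -p pics; cat > h.py <<'E'
import numpy as np, cv2
from bench import r, imaging, look_for, outline_of
def world(f,p): return np.array(f["R"]).T@(np.array(p)-np.array(f["t"]))
def save(f,n): cv2.imwrite(f"pics/{n}.png",np.ascontiguousarray(f["pixels"][:,:,::-1]))
def proj(f,X):
    c=np.array(f["R"])@np.array(X)+np.array(f["t"]); return np.array([f["fx"]*c[0]/c[2]+f["cx"],f["fy"]*c[1]/c[2]+f["cy"]])
def onplane(f,u,v,z):
    R=np.array(f["R"]);t=np.array(f["t"]);o=-R.T@t;d=R.T@np.array([(u-f["cx"])/f["fx"],(v-f["cy"])/f["fy"],1])
    return o+d*(z-o[2])/d[2]
E
python3 - <<'E'
from h import *
o=r.get_obs(); print({k:np.round(v,3) for k,v in o.items()}, r.nose_length)
fs={}
for c in("top","scene"):
    f=imaging.grab_frame(c); save(f,c+"0"); print(c,np.round(world(f,[0,0,0]),3))
    for q in "fig_blue fig_ochre blank rail pad_blue pad_ochre board turntable brush_pot paint_jar".split():
        print(c,q,[(np.round(world(f,d["xyz"]),3).tolist(),round(d["score"],2),np.round(proj(f,world(f,d["xyz"]))).tolist()) for d in look_for(q,c)[:2]])
E
```

```text
{'clock': np.float64(0.0), 'joints': array([ 1.128,  0.478,  0.022,  1.557, -0.011,  1.109, -0.083]), 'qvel': array([-0.002,  0.001, -0.   ,  0.   ,  0.   , -0.   , -0.002]), 'tau': array([-1.0000e-03, -5.9645e+01,  1.6080e+00, -2.8119e+01,  1.3000e-02,
        9.0000e-03, -0.0000e+00]), 'tcp_pos': array([ 0.222, -0.637,  0.222]), 'orientation': array([-3.096e+00, -5.230e-01,  1.000e-03]), 'contact_force': array([-0.433, -0.284,  0.019]), 'moment': array([0.004, 0.059, 0.044]), 'grip_width': np.float64(0.086)} 0.014
top [ 0.447 -0.014  0.983]
top fig_blue [([0.502, -0.036, 0.09], 0.96, [342.0, 303.0])]
top fig_ochre [([0.517, 0.039, 0.089], 0.81, [292.0, 292.0])]
top blank [([0.634, -0.013, 0.06], 0.83, [327.0, 220.0]), ([0.707, -0.241, 0.068], 0.34, [471.0, 175.0])]
top rail [([0.611, -0.01, 0.013], 0.97, [325.0, 239.0])]
top pad_blue [([0.517, -0.035, 0.015], 0.59, [340.0, 296.0])]
top pad_ochre [([0.516, 0.038, 0.088], 0.73, [293.0, 293.0]), ([0.519, 0.042, 0.009], 0.69, [293.0, 294.0])]
top board [([0.506, 0.274, 0.014], 0.93, [151.0, 301.0])]
top turntable [([0.517, -0.271, 0.05
[... 153 characters left out ...]
17, -0.033, 0.059], 0.65, [308.0, 217.0])]
scene fig_ochre [([0.534, 0.051, 0.058], 0.56, [340.0, 229.0])]
scene blank [([0.655, -0.013, 0.07], 0.97, [287.0, 248.0]), ([0.524, -0.021, 0.014], 0.7, [312.0, 237.0])]
scene rail []
scene pad_blue [([0.524, -0.019, 0.012], 0.64, [313.0, 237.0])]
scene pad_ochre [([0.536, 0.054, 0.013], 0.44, [341.0, 248.0])]
scene board [([0.518, 0.284, 0.01], 0.6, [449.0, 270.0]), ([0.655, -0.012, 0.07], 0.37, [288.0, 248.0])]
scene turntable [([0.532, -0.262, 0.049], 0.65, [218.0, 203.0]), ([0.518, 0.284, 0.011], 0.5, [449.0, 270.0])]
scene brush_pot [([0.724, -0.231, 0.072], 0.73, [174.0, 240.0])]
scene paint_jar [([0.697, 0.299, 0.043], 0.88, [441.0, 318.0])]
```

View pics/top0.png

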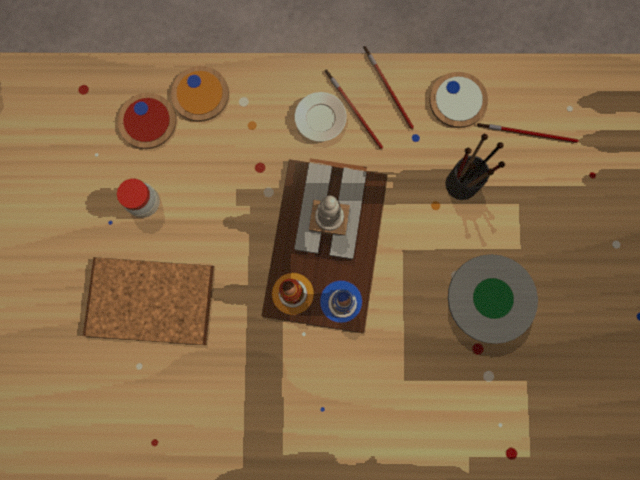

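View pics/scene0.png

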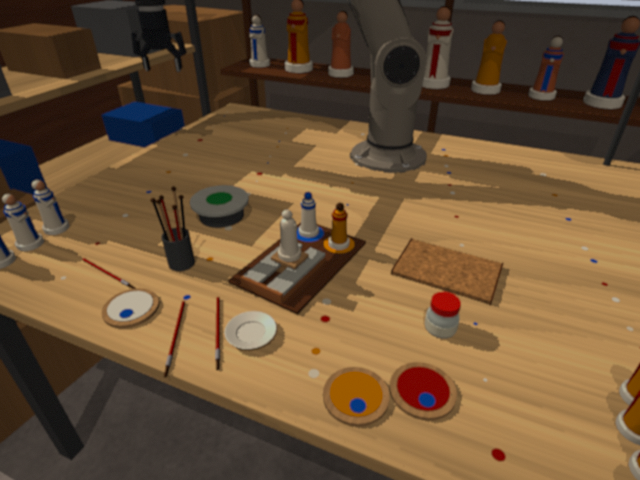

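The top view has +x up and +y left. It shows the ochre pad near (293,293), the blue pad near (341,301), the white figure in the slot near (329,213), the board near (150,301) and the green mark near (493,298). Both views agree with the detections. Next I'll get precise poses from the colours.

```bash
cat > m.py <<'E'
from h import *
f=imaging.grab_frame("top"); hsv=cv2.cvtColor(f["pixels"],cv2.COLOR_RGB2HSV)
def blob(lo,hi,box):
    m=cv2.inRange(hsv,lo,hi); k=np.zeros_like(m); x0,y0,x1,y1=box; k[y0:y1,x0:x1]=m[y0:y1,x0:x1]
    c=np.vstack(cv2.findContours(k,cv2.RETR_EXTERNAL,cv2.CHAIN_APPROX_NONE)[0]); return cv2.convexHull(c)
def ell(h,z):
    W=np.array([onplane(f,*p[0],z)[:2] for p in h]).astype(np.float32); (c,a,_)=cv2.fitEllipse(W*1000); return np.round(c,1),np.round(a,1)
print("green",ell(blob((45,100,30),(80,255,255),(450,250,540,345)),.05))
print("blue",ell(blob((105,150,60),(125,255,255),(310,270,370,330)),.01))
print("ochre",ell(blob((10,150,120),(25,255,255),(265,268,317,320)),.01))
for q,z in(("board",.012),("rail",.02),("turntable",.05)):
    o=outline_of(q,"top")
    if not o: print(q,"none");continue
    m=o[0]["region"].astype(np.uint8); c=max(cv2.findContours(m,0,1)[0],key=cv2.contourArea)
    W=np.array([onplane(f,*p[0],z)[:2] for p in cv2.convexHull(c)]).astype(np.float32)*1000
    print(q,o[0]["score"],[np.round(x,1) for x in cv2.minAreaRect(W)], cv2.fitEllipse(W)[0] if q=="turntable" else "")
for u,v in((290,160),(387,173),(365,332),(263,317)): print(np.round(onplane(f,u,v,.02),3))
o=outline_of("blank","top"); ys,xs=np.where(o[0]["region"]); print(o[0]["score"],xs.min(),xs.max(),ys.min(),ys.max())
print("head@.135",onplane(f,331,203,.135),"t",r.get_obs()["clock"])
x=f["pixels"][140:345,250:400];cv2.imwrite("pics/crop.png",cv2.resize(x[:,:,::-1],None,fx=2.9,fy=2.9,interpolation=2))
E
python3 m.py
```

```text
green (array([ 513.5, -273.2]), array([61.4, 61.7]))
blue (array([509.2, -35.9]), array([66.1, 66.3]))
ochre (array([522.2,  43. ]), array([63.8, 67. ]))
board 0.7 [array([507.5, 278.9]), array([203. , 129.8]), np.float64(86.4)] 
rail 0.96 [array([605.9, -10.4]), array([171.4, 277.5]), np.float64(81.0)] 
turntable 0.71 [array([ 513.3, -272.4]), array([138.1, 139.9]), np.float64(44.6)] (513.2213745117188, -272.3160400390625)
[0.745 0.051 0.02 ]
[ 0.723 -0.112  0.02 ]
[ 0.459 -0.075  0.02 ]
[0.482 0.09  0.02 ]
0.68 309 349 196 234
head@.135 [ 0.64411656 -0.01840139  0.135     ] t 1.35
```

View pics/crop.png

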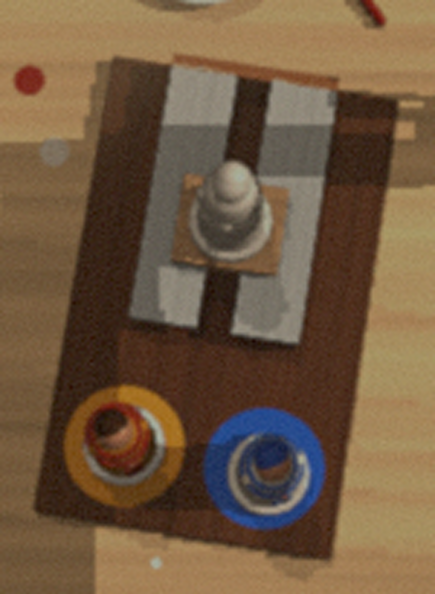

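```bash
cat >> h.py <<'E'
from scipy.spatial.transform import Rotation as Ro
TH=-9.2
def goal(x,y,z,yaw=TH):
    "print fractions to bring TCP to x,y,z, pointing down, jaw axis at yaw (deg, mod 180)"
    o=r.get_obs(); R0=Ro.from_rotvec(o["orientation"]); p=np.array([x,y,z])-o["tcp_pos"]
    best=None
    for k in(0,180):
        a=np.radians(yaw+k); Y=np.array([np.cos(a),np.sin(a),0]); Z=np.array([0,0,-1.]); X=np.cross(Y,Z)
        t=(R0.inv()*Ro.from_matrix(np.c_[X,Y,Z])).as_rotvec()
        if best is None or np.linalg.norm(t)<np.linalg.norm(best): best=t
    print("offset",np.round(R0.inv().apply(p)/.5,4).tolist(),"turn",np.round(best/1.5,4).tolist(),"dist",round(float(np.linalg.norm(p)),4),"t",round(float(o["clock"]),2))
def down(yaw=TH):  # tool axes in world for a given yaw: columns
    a=np.radians(yaw); Y=np.array([np.cos(a),np.sin(a),0]);Z=np.array([0,0,-1.]); return np.c_[np.cross(Y,Z),Y,Z]
def move(a,b,yaw=TH): print("tool-axes fraction a->b",np.round(down(yaw).T@(np.array(b)-np.array(a))/.5,4).tolist())
E
python3 - <<'E'
from h import *
f=imaging.grab_frame("top")
g=lambda u,v,z: np.round(onplane(f,250+u/2.9,140+v/2.9,z),4)
print("plate",g(231,225,.044))
print("ochre plinth l,r,b",g(82,455,.022),g(165,445,.022),g(123,485,.022))
print("blue l,r,b",g(228,475,.022),g(312,475,.022),g(268,515,.022))
goal(.516,.0035,.27)
E
```

```text
plate [ 0.6412 -0.0168  0.044 ]
ochre plinth l,r,b [0.5141 0.0654 0.022 ] [0.5201 0.0191 0.022 ] [0.4976 0.0422 0.022 ]
blue l,r,b [ 0.5037 -0.0162  0.022 ] [ 0.5041 -0.0629  0.022 ] [ 0.4818 -0.0385  0.022 ]
offset [0.977, -1.0175, -0.0942] turn [0.0, 0.0, -0.7169] dist 0.7069 t 1.4
```

Request:
carry_out(offset=[[0.1,-0.1,-0.094],[0.2,-0.2,-0.094],[0.3,-0.3,-0.094],[0.4,-0.4,-0.094],[0.5,-0.5,-0.094],[0.6,-0.6,-0.094],[0.7,-0.7,-0.094],[0.7,-0.7,-0.094]], turn=[[0,0,-0.09],[0,0,-0.18],[0,0,-0.27],[0,0,-0.36],[0,0,-0.45],[0,0,-0.54],[0,0,-0.63],[0,0,-0.717]], hand=0, force=40)

```text
clock: 2.2
tcp_pos: [0.3924, -0.2842, 0.2694]
orientation: [2.386, 2.042, -0.0]
contact_force: [0.8, 0.4, -0.0]
grip_width: 0.0851
```

```bash
python3 -c "
from h import *
goal(.516,.0035,.27)"
```

```text
offset [0.6067, 0.1552, -0.0016] turn [0.0006, 0.0005, 0.0035] dist 0.3131 t 2.2
```

Request:
carry_out(offset=[[0.09,0.02,0],[0.18,0.045,0],[0.27,0.07,0],[0.36,0.09,0],[0.45,0.115,0],[0.54,0.14,0],[0.607,0.155,0],[0.607,0.155,0]], turn=[[0,0,0],[0,0,0],[0,0,0],[0,0,0],[0,0,0],[0,0,0],[0,0,0.003],[0,0,0.003]])

```text
clock: 3.0
tcp_pos: [0.5181, 0.0071, 0.2694]
orientation: [-2.388, -2.04, -0.005]
contact_force: [-0.8, 0.5, -0.0]
grip_width: 0.0852
```

```bash
python3 -c "
from h import *
f=imaging.grab_frame('wrist'); save(f,'w1'); print(r.get_obs()['tcp_pos'], world(f,[0,0,0]))
for q in 'fig_blue fig_ochre blank pad_blue pad_ochre'.split():
    print(q,[(np.round(world(f,d['xyz']),3).tolist(),round(d['score'],2)) for d in look_for(q,'wrist')[:2]])
for n,X in dict(pb=(.5092,-.0359,.01),po=(.5222,.043,.01),b=(.504,-.0395,.115),o=(.519,.042,.115),bl=(.641,-.017,.149),end=(.575,-.0063,.032)).items(): print(n,np.round(proj(f,X)))
"
```

```text
[0.51731279 0.00388523 0.2690686 ] [0.53018199 0.07976466 0.42183319]
fig_blue [([0.617, 0.01, 0.011], 0.7), ([0.503, -0.029, 0.086], 0.59)]
fig_ochre [([0.521, 0.048, 0.089], 0.74), ([0.529, 0.05, 0.012], 0.46)]
blank [([0.638, -0.009, 0.079], 0.78)]
pad_blue []
pad_ochre [([0.529, 0.049, 0.013], 0.59)]
pb [314. 232.]
po [315. 165.]
b [309. 267.]
o [311. 178.]
bl [471. 232.]
end [368. 204.]
```

View pics/w1.png

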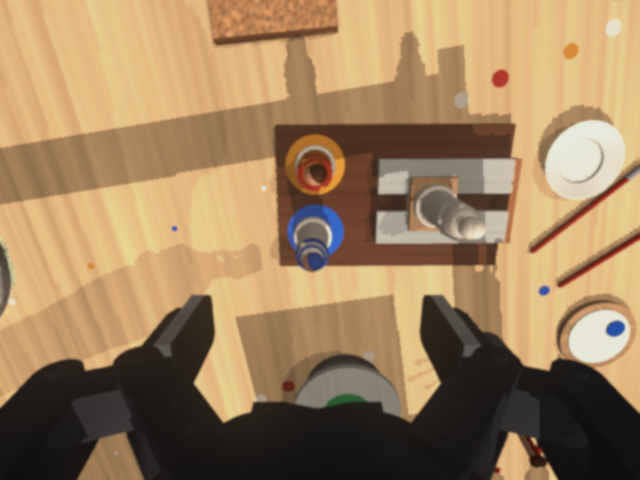

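The pads project within 2 px of where they appear: ochre (316,164), blue (316,231). The white head at (470,230) also matches. The figures sit about 2–4 mm further +x than I had, so I'll take blue at (.506,-.038) and ochre at (.521,.043).

```bash
python3 -c "
from h import *
goal(.506,-.038,.14);goal(.506,-.038,.064)"
```

```text
offset [-0.0772, -0.0083, 0.2579] turn [-0.0, 0.0005, -0.0047] dist 0.1347 t 3.3
offset [-0.0771, -0.0083, 0.4099] turn [-0.0, 0.0005, -0.0047] dist 0.2086 t 3.3
```

Request:
carry_out(offset=[[-0.03,0,0.06],[-0.06,-0.008,0.12],[-0.077,-0.008,0.18],[-0.077,-0.008,0.24],[-0.077,-0.008,0.3],[-0.077,-0.008,0.36],[-0.077,-0.008,0.41],[-0.077,-0.008,0.41]], turn=[[0,0,0],[0,0,0],[0,0,0],[0,0,0],[0,0,0],[0,0,0],[0,0,0],[0,0,0]])

```text
clock: 4.1
tcp_pos: [0.5039, -0.0374, 0.0613]
orientation: [-2.396, -2.026, 0.007]
contact_force: [-0.5, -0.2, 0.2]
grip_width: 0.0857
```

Request:
carry_out(offset=[[0,0,0],[0,0,0],[0,0,0],[0,0,0],[0,0,0],[0,0,0],[0,0,0],[0,0,0]], turn=[[0,0,0],[0,0,0],[0,0,0],[0,0,0],[0,0,0],[0,0,0],[0,0,0],[0,0,0]], hand=1, force=25)

```text
clock: 4.9
tcp_pos: [0.5074, -0.0362, 0.0652]
orientation: [2.396, 2.03, 0.002]
contact_force: [-1.0, 0.5, 6.3]
grip_width: 0.0309
```

```bash
python3 -c "
from h import *
o=r.get_obs();print(o['tcp_pos'],o['contact_force'],o['grip_width'],o['qvel'].round(3))
f=imaging.grab_frame('scene');cv2.imwrite('pics/s1.png',cv2.resize(f['pixels'][130:330,180:500,::-1],None,fx=2.4,fy=2.4))
p=o['tcp_pos'];a=np.radians(-3.6);c=np.array([.5075,.2789]);u=np.array([-np.sin(a),np.cos(a)])
for s in(.045,-.045): print(s,c+s*u)
goal(*p[:2],.17);goal(*(c+.045*u),.17)
"
```

```text
[ 0.50737709 -0.03616678  0.06520185] [-0.95328804  0.52179596  6.28159522] 0.03086787516178376 [-0.001  0.    -0.     0.001  0.001 -0.001  0.001]
0.045 [0.51032557 0.3238112 ]
-0.045 [0.50467443 0.2339888 ]
offset [-0.0001, 0.0004, -0.2096] turn [0.0013, 0.0001, -0.003] dist 0.1048 t 4.95
offset [0.711, -0.1121, -0.21] turn [0.0013, 0.0001, -0.003] dist 0.3749 t 4.95
```

View pics/s1.png

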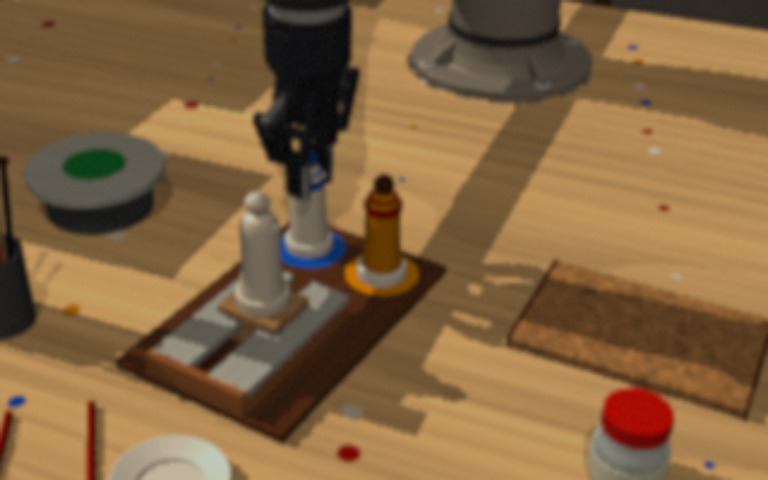

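The gripper holds the blue figure at 31 mm, and its underside is 55 mm below the TCP. The white and ochre figures stand undisturbed. I'll lift it to 0.22 m to clear the ochre figure, then carry it to the far half of the board.

Request:
carry_out(offset=[[0,0,-0.02],[0,0,-0.06],[0,0,-0.11],[0,0,-0.17],[0,0,-0.23],[0,0,-0.28],[0,0,-0.31],[0,0,-0.31]], turn=[[0,0,0],[0,0,0],[0,0,0],[0,0,0],[0,0,0],[0,0,0],[0,0,0],[0,0,0]])

```text
clock: 5.75
tcp_pos: [0.5079, -0.0359, 0.2216]
orientation: [2.394, 2.029, 0.005]
contact_force: [1.0, -0.5, -1.9]
grip_width: 0.0307
```

Request:
carry_out(offset=[[0.03,0,0],[0.08,-0.01,0],[0.14,-0.02,0],[0.2,-0.03,0],[0.26,-0.04,0],[0.32,-0.05,0],[0.37,-0.055,0],[0.4,-0.06,0]], turn=[[0,0,0],[0,0,0],[0,0,0],[0,0,0],[0,0,0],[0,0,0],[0,0,0],[0,0,0]])

```text
clock: 6.55
tcp_pos: [0.5088, 0.1684, 0.218]
orientation: [-2.393, -2.033, 0.001]
contact_force: [0.2, 0.5, -2.8]
grip_width: 0.0311
```

```bash
python3 -c "
from h import *
o=r.get_obs();print(o['tcp_pos'],o['contact_force'],o['grip_width'])
goal(.510,.324,.22)
goal(.510,.324,.067)"
```

```text
[0.50880709 0.16839175 0.21804569] [ 0.17391163  0.47267478 -2.80862919] 0.03106529223890181
offset [0.3075, -0.0479, -0.0037] turn [-0.0011, -0.0003, -0.0012] dist 0.1556 t 6.55
offset [0.3074, -0.0474, 0.3023] turn [-0.0011, -0.0003, -0.0012] dist 0.2169 t 6.55
```

Request:
carry_out(offset=[[0.03,-0.005,0],[0.08,-0.01,0],[0.14,-0.02,0],[0.2,-0.03,0],[0.25,-0.04,0],[0.29,-0.045,0],[0.307,-0.048,0],[0.307,-0.048,0]], turn=[[0,0,0],[0,0,0],[0,0,0],[0,0,0],[0,0,0],[0,0,0],[0,0,0],[0,0,0]])

```text
clock: 7.35
tcp_pos: [0.5105, 0.3222, 0.2181]
orientation: [-2.394, -2.033, 0.002]
contact_force: [-0.4, -0.1, -2.0]
grip_width: 0.0306
```

Request:
carry_out(offset=[[0,0,0.05],[0,0,0.11],[0,0,0.17],[0,0,0.22],[0,0,0.26],[0,0,0.28],[0,0,0.29],[0,0,0.29]], turn=[[0,0,0],[0,0,0],[0,0,0],[0,0,0],[0,0,0],[0,0,0],[0,0,0],[0,0,0]])

```text
clock: 8.15
tcp_pos: [0.5117, 0.3208, 0.0739]
orientation: [2.398, 2.03, -0.001]
contact_force: [-0.7, -0.3, -2.5]
grip_width: 0.0309
```

Request:
carry_out(offset=[[0,0,0.003],[0,0,0.006],[0,0,0.009],[0,0,0.012],[0,0,0.014],[0,0,0.014]], turn=[[0,0,0],[0,0,0],[0,0,0],[0,0,0],[0,0,0],[0,0,0]])

```text
clock: 8.75
tcp_pos: [0.5115, 0.3218, 0.0674]
orientation: [2.397, 2.031, 0.001]
contact_force: [-1.1, 0.1, 3.2]
grip_width: 0.0308
```

Contact with the board shows as a force change to +3 N. I'll release and rise.

Request:
carry_out(offset=[[0,0,0],[0,0,0],[0,0,0],[0,0,0],[0,0,0],[0,0,0]], turn=[[0,0,0],[0,0,0],[0,0,0],[0,0,0],[0,0,0],[0,0,0]], hand=0)

```text
clock: 9.35
tcp_pos: [0.5114, 0.3214, 0.0669]
orientation: [2.397, 2.031, 0.0]
contact_force: [0.2, -0.5, -0.4]
grip_width: 0.0853
```

Request:
carry_out(offset=[[0,0,-0.03],[0,0,-0.08],[0,0,-0.14],[0,0,-0.2],[0,0,-0.25],[0,0,-0.27],[0,0,-0.28],[0,0,-0.28]], turn=[[0,0,0],[0,0,0],[0,0,0],[0,0,0],[0,0,0],[0,0,0],[0,0,0],[0,0,0]])

```text
clock: 10.15
tcp_pos: [0.5114, 0.3213, 0.207]
orientation: [2.397, 2.031, 0.0]
contact_force: [-0.5, 0.4, -0.8]
grip_width: 0.0853
```

```bash
python3 -c "
from h import *
goal(.521,.043,.207)"
```

```text
offset [-0.5459, 0.1105, 0.0] turn [0.0001, 0.0001, -0.003] dist 0.2785 t 10.15
```

Request:
carry_out(offset=[[-0.08,0.015,0],[-0.17,0.035,0],[-0.26,0.055,0],[-0.35,0.07,0],[-0.44,0.09,0],[-0.52,0.105,0],[-0.546,0.11,0],[-0.546,0.11,0]], turn=[[0,0,0],[0,0,0],[0,0,0],[0,0,0],[0,0,0],[0,0,0],[0,0,0],[0,0,0]])

```text
clock: 10.95
tcp_pos: [0.5202, 0.0405, 0.2056]
orientation: [-2.401, -2.025, 0.004]
contact_force: [0.4, 0.6, 0.6]
grip_width: 0.0857
```

Request:
carry_out(offset=[[0,0,0.0],[0,0,0.05],[0,0,0.11],[0,0,0.17],[0,0,0.23],[0,0,0.27],[0,0,0.286],[0,0,0.286]], turn=[[0,0,0],[0,0,0],[0,0,0],[0,0,0],[0,0,0],[0,0,0],[0,0,0],[0,0,0]])

```text
clock: 11.75
tcp_pos: [0.5201, 0.0451, 0.0631]
orientation: [-2.393, -2.033, 0.002]
contact_force: [1.1, 0.4, 0.9]
grip_width: 0.0853
```

Request:
carry_out(offset=[[0,0,0],[0,0,0],[0,0,0],[0,0,0],[0,0,0],[0,0,0],[0,0,0],[0,0,0]], turn=[[0,0,0],[0,0,0],[0,0,0],[0,0,0],[0,0,0],[0,0,0],[0,0,0],[0,0,0]], hand=1)

```text
clock: 12.55
tcp_pos: [0.5216, 0.0431, 0.0648]
orientation: [2.396, 2.03, 0.002]
contact_force: [0.1, -0.2, 6.0]
grip_width: 0.0311
```

```bash
python3 -c "
from h import *
o=r.get_obs();print(o['tcp_pos'],o['contact_force'],o['grip_width'])
p=o['tcp_pos'];goal(*p[:2],.175)
goal(.505,.234,p[2])"
```

```text
[0.52160757 0.04314642 0.06479147] [ 0.14253044 -0.24001088  5.9688817 ] 0.0311066467597492
offset [0.0001, 0.0004, -0.2204] turn [0.0011, -0.0002, -0.0031] dist 0.1102 t 12.55
offset [0.371, -0.0956, -0.0001] turn [0.0011, -0.0002, -0.0031] dist 0.1916 t 12.55
```

Request:
carry_out(offset=[[0,0,-0.02],[0,0,-0.06],[0,0,-0.11],[0,0,-0.16],[0,0,-0.2],[0,0,-0.22],[0,0,-0.22]], turn=[[0,0,0],[0,0,0],[0,0,0],[0,0,0],[0,0,0],[0,0,0],[0,0,0]])

```text
clock: 13.25
tcp_pos: [0.5215, 0.0432, 0.1752]
orientation: [2.396, 2.029, 0.003]
contact_force: [0.2, -0.2, -1.6]
grip_width: 0.0306
```

Request:
carry_out(offset=[[0.03,-0.008,0],[0.08,-0.02,0],[0.14,-0.036,0],[0.21,-0.054,0],[0.28,-0.072,0],[0.33,-0.086,0],[0.36,-0.093,0],[0.371,-0.096,0]], turn=[[0,0,0],[0,0,0],[0,0,0],[0,0,0],[0,0,0],[0,0,0],[0,0,0],[0,0,0]])

```text
clock: 14.05
tcp_pos: [0.5031, 0.2353, 0.173]
orientation: [-2.394, -2.033, 0.002]
contact_force: [-0.5, -0.8, -0.5]
grip_width: 0.0308
```

Request:
carry_out(offset=[[0,0,0.0],[0,0,0.04],[0,0,0.09],[0,0,0.14],[0,0,0.18],[0,0,0.195],[0,0,0.2],[0,0,0.2]], turn=[[0,0,0],[0,0,0],[0,0,0],[0,0,0],[0,0,0],[0,0,0],[0,0,0],[0,0,0]])

```text
clock: 14.85
tcp_pos: [0.5045, 0.2334, 0.0743]
orientation: [2.398, 2.029, 0.001]
contact_force: [0.5, -0.6, -0.8]
grip_width: 0.0308
```

```bash
python3 -c "
from h import *
goal(.505,.234,.067)"
```

```text
offset [0.0013, 0.0007, 0.0147] turn [0.0004, 0.0, -0.0036] dist 0.0074 t 14.85
```

Request:
carry_out(offset=[[0,0,0.003],[0,0,0.006],[0,0,0.009],[0,0,0.012],[0,0,0.015],[0,0,0.015]], turn=[[0,0,0],[0,0,0],[0,0,0],[0,0,0],[0,0,0],[0,0,0]])

```text
clock: 15.45
tcp_pos: [0.5042, 0.2342, 0.0668]
orientation: [2.397, 2.031, 0.001]
contact_force: [-0.1, -0.4, 2.7]
grip_width: 0.0307
```

Request:
carry_out(offset=[[0,0,0],[0,0,0],[0,0,0],[0,0,0],[0,0,0],[0,0,0]], turn=[[0,0,0],[0,0,0],[0,0,0],[0,0,0],[0,0,0],[0,0,0]], hand=0)

```text
clock: 16.05
tcp_pos: [0.5039, 0.234, 0.0664]
orientation: [-2.397, -2.031, -0.0]
contact_force: [1.0, 0.6, 0.1]
grip_width: 0.0854
```

Request:
carry_out(offset=[[0,0,-0.03],[0,0,-0.08],[0,0,-0.14],[0,0,-0.2],[0,0,-0.26],[0,0,-0.31],[0,0,-0.34],[0,0,-0.34]], turn=[[0,0,0],[0,0,0],[0,0,0],[0,0,0],[0,0,0],[0,0,0],[0,0,0],[0,0,0]])

```text
clock: 16.85
tcp_pos: [0.505, 0.2348, 0.2391]
orientation: [2.396, 2.03, 0.007]
contact_force: [-0.1, 1.0, 0.5]
grip_width: 0.0854
```

```bash
python3 -c "
from h import *
f=imaging.grab_frame('scene'); save(f,'s2')
for q in 'fig_blue fig_ochre blank'.split():
    print(q,[(np.round(world(f,d['xyz']),3).tolist(),round(d['score'],2)) for d in look_for(q,'scene')[:2]])
goal(.641,-.017,.235)"
```

```text
fig_blue [([0.522, 0.324, 0.062], 0.87)]
fig_ochre [([0.521, 0.24, 0.061], 0.62)]
blank [([0.656, -0.009, 0.071], 0.64)]
offset [-0.4487, 0.3541, -0.0001] turn [-0.0014, 0.001, -0.0029] dist 0.2858 t 17.05
```

View pics/s2.png

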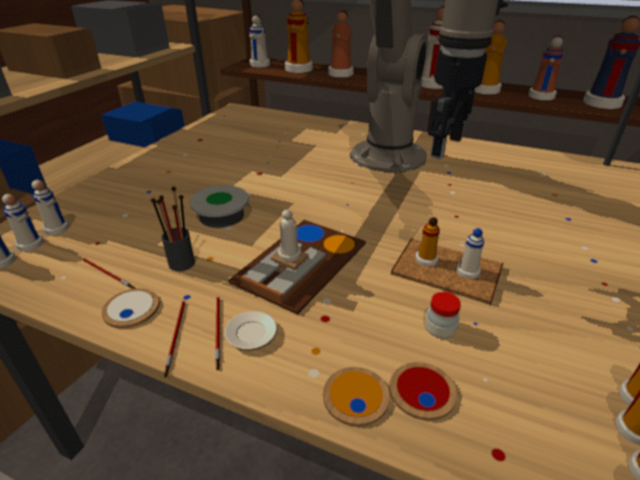

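Both painted figures stand upright on the board, at about (428,245) and (470,255), and the apron is clear. Next is the white figure.

Request:
carry_out(offset=[[-0.06,0.05,0],[-0.13,0.1,0],[-0.2,0.155,0],[-0.27,0.21,0],[-0.34,0.265,0],[-0.4,0.315,0],[-0.449,0.354,0],[-0.449,0.354,0]], turn=[[0,0,0],[0,0,0],[0,0,0],[0,0,0],[0,0,0],[0,0,0],[0,0,0],[0,0,0]])

```text
clock: 17.85
tcp_pos: [0.6426, -0.0231, 0.2339]
orientation: [2.405, 2.021, -0.006]
contact_force: [0.2, 0.3, 0.3]
grip_width: 0.0856
```

```bash
python3 -c "
from h import *
goal(.641,-.017,.098)"
```

```text
offset [0.0123, -0.0046, 0.2717] turn [-0.0015, 0.0018, -0.0083] dist 0.136 t 17.85
```

Request:
carry_out(offset=[[0,0,0],[0,0,0.05],[0,0,0.11],[0,0,0.17],[0,0,0.22],[0,0,0.26],[0,0,0.273],[0,0,0.273]], turn=[[0,0,0],[0,0,0],[0,0,0],[0,0,0],[0,0,0],[0,0,0],[0,0,0],[0,0,0]])

```text
clock: 18.65
tcp_pos: [0.6405, -0.015, 0.099]
orientation: [-2.393, -2.032, 0.002]
contact_force: [0.7, 0.1, -0.4]
grip_width: 0.0855
```

Request:
carry_out(offset=[[0,0,0],[0,0,0],[0,0,0],[0,0,0],[0,0,0],[0,0,0],[0,0,0],[0,0,0]], turn=[[0,0,0],[0,0,0],[0,0,0],[0,0,0],[0,0,0],[0,0,0],[0,0,0],[0,0,0]], hand=1, force=35)

```text
clock: 19.45
tcp_pos: [0.6425, -0.0166, 0.1009]
orientation: [2.396, 2.03, 0.002]
contact_force: [0.3, -0.7, 5.7]
grip_width: 0.0304
```

```bash
python3 -c "
from h import *
o=r.get_obs();print(o)
p=o['tcp_pos'];a=np.radians(-9.2);d=np.array([np.cos(a),np.sin(a)])
e=np.array([.575,-.0063]);print('in slot',(p[:2]-e)@d,'lat',(p[:2]-e)@[-d[1],d[0]])
goal(*(e-.045*d),p[2]+.002)"
```

```text
{'clock': 19.45, 'joints': array([ 0.29839416,  0.60755406, -0.51633531,  1.71166578,  0.36333397,
        0.91710374, -0.52976442]), 'qvel': array([-0.00169309,  0.00021667, -0.00072517,  0.00124113, -0.00061124,
        0.0004157 ,  0.00067739]), 'tau': array([-2.07373034e-01, -5.65400970e+01, -6.92066789e+00, -2.14425302e+01,
       -6.65693369e-03, -1.70164872e-01,  2.68575430e-03]), 'tcp_pos': array([ 0.64249618, -0.01656167,  0.10093065]), 'orientation': array([2.39631200e+00, 2.02970014e+00, 2.09892162e-03]), 'contact_force': array([ 0.32858537, -0.74612183,  5.72597882]), 'moment': array([-0.02798142,  0.14130353,  0.0424074 ]), 'grip_width': 0.03044214803576542}
in slot 0.06826857996728368 lat 0.0006617008273294844
offset [-0.0024, -0.2265, -0.0044] turn [0.0012, -0.0002, -0.0031] dist 0.1133 t 19.45
```

Request:
carry_out(offset=[[0,0,-0.006],[0,-0.005,-0.006],[0,-0.015,-0.006],[0,-0.025,-0.006],[0,-0.035,-0.006],[0,-0.045,-0.006],[0,-0.055,-0.006],[0,-0.055,-0.006]], turn=[[0,0,0],[0,0,0],[0,0,0],[0,0,0],[0,0,0],[0,0,0],[0,0,0],[0,0,0]])

```text
clock: 20.25
tcp_pos: [0.6137, -0.0119, 0.1029]
orientation: [-2.396, -2.031, 0.001]
contact_force: [0.9, 0.9, -1.0]
grip_width: 0.0301
```

No side load, and the foot floats 2 mm inside the slot's height play.

Request:
carry_out(offset=[[0,-0.01,0],[0,-0.035,0],[0,-0.065,0],[0,-0.095,0],[0,-0.125,0],[0,-0.155,0],[0,-0.175,0],[0,-0.185,0]], turn=[[0,0,0],[0,0,0],[0,0,0],[0,0,0],[0,0,0],[0,0,0],[0,0,0],[0,0,0]])

```text
clock: 21.05
tcp_pos: [0.522, 0.0033, 0.103]
orientation: [2.397, 2.031, -0.001]
contact_force: [0.2, -0.5, -1.6]
grip_width: 0.0302
```

```bash
python3 -c "
from h import *
o=r.get_obs();print(o['tcp_pos'],o['contact_force'],o['grip_width'])
f=imaging.grab_frame('scene');cv2.imwrite('pics/s3.png',cv2.resize(f['pixels'][150:330,180:480,::-1],None,fx=2.5,fy=2.5))
goal(*o['tcp_pos'][:2],.19);goal(.5135,-.273,.19)"
```

```text
[0.52202194 0.00326886 0.10299553] [ 0.24079051 -0.52917024 -1.56629867] 0.030203102534166634
offset [-0.0002, 0.0003, -0.1741] turn [-0.0004, 0.0004, -0.0026] dist 0.087 t 21.1
offset [-0.548, 0.0739, -0.1738] turn [-0.0004, 0.0004, -0.0026] dist 0.2898 t 21.1
```

View pics/s3.png

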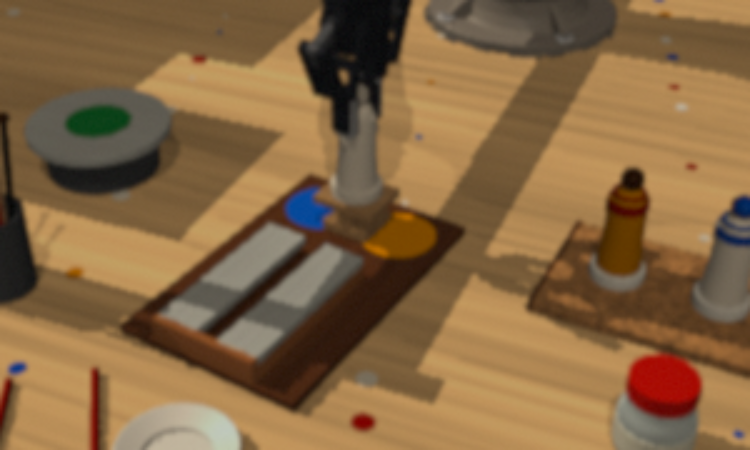

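The T-foot is clear of the slot, held upright at crop (360,205). I'll lift it and carry it to the turntable.

Request:
carry_out(offset=[[0,0,-0.02],[0,0,-0.05],[0,0,-0.09],[0,0,-0.13],[0,0,-0.16],[0,0,-0.18],[0,0,-0.19],[0,0,-0.19]], turn=[[0,0,0],[0,0,0],[0,0,0],[0,0,0],[0,0,0],[0,0,0],[0,0,0],[0,0,0]])

```text
clock: 21.9
tcp_pos: [0.5236, 0.0031, 0.1984]
orientation: [2.397, 2.03, 0.001]
contact_force: [0.9, 0.2, -2.5]
grip_width: 0.0302
```

Request:
carry_out(offset=[[-0.02,0,0],[-0.06,0.01,0],[-0.11,0.015,0],[-0.17,0.023,0],[-0.23,0.031,0],[-0.28,0.038,0],[-0.31,0.042,0],[-0.33,0.045,0]], turn=[[0,0,0],[0,0,0],[0,0,0],[0,0,0],[0,0,0],[0,0,0],[0,0,0],[0,0,0]])

```text
clock: 22.7
tcp_pos: [0.5176, -0.1649, 0.1972]
orientation: [-2.398, -2.028, 0.001]
contact_force: [1.1, 1.4, -1.4]
grip_width: 0.0299
```

Request:
carry_out(offset=[[-0.02,0,0],[-0.05,0.007,0],[-0.09,0.012,0],[-0.13,0.018,0],[-0.17,0.023,0],[-0.2,0.027,0],[-0.216,0.029,0],[-0.218,0.029,0]], turn=[[0,0,0],[0,0,0],[0,0,0],[0,0,0],[0,0,0],[0,0,0],[0,0,0],[0,0,0]])

```text
clock: 23.5
tcp_pos: [0.5147, -0.2741, 0.1978]
orientation: [-2.398, -2.029, 0.0]
contact_force: [-0.4, 0.1, -1.6]
grip_width: 0.0301
```

Request:
carry_out(offset=[[0,0,0],[0,0,0],[0,0,0]], turn=[[0,0,0],[0,0,0],[0,0,0]])

```text
clock: 23.8
tcp_pos: [0.515, -0.2722, 0.198]
orientation: [-2.395, -2.033, -0.0]
contact_force: [0.6, 0.4, -1.4]
grip_width: 0.0303
```

```bash
python3 -c "
from h import *
print(r.get_obs()['grip_width'],r.get_obs()['tcp_pos'],r.get_obs()['contact_force']);goal(.5133,-.2728,.141)"
```

```text
0.03027255330187368 [ 0.51502145 -0.27215996  0.19804321] [ 0.57871906  0.40323654 -1.3642523 ]
offset [-0.0018, -0.0032, 0.1141] turn [0.0001, -0.0001, -0.0019] dist 0.0571 t 23.8
```

Request:
carry_out(offset=[[-0.001,-0.001,0.02],[-0.001,-0.003,0.045],[-0.001,-0.003,0.07],[-0.001,-0.003,0.09],[-0.001,-0.003,0.1],[-0.001,-0.003,0.104],[-0.001,-0.003,0.107],[-0.001,-0.003,0.108]], turn=[[0,0,0],[0,0,0],[0,0,0],[0,0,0],[0,0,0],[0,0,0],[0,0,0],[0,0,0]])

```text
clock: 24.6
tcp_pos: [0.5135, -0.2735, 0.1442]
orientation: [2.397, 2.03, 0.0]
contact_force: [0.3, 0.1, -2.5]
grip_width: 0.0302
```

Request:
carry_out(offset=[[0,0,0.002],[0,0,0.004],[0,0,0.006],[0,0,0.007],[0,0,0.008],[0,0,0.008]], turn=[[0,0,0],[0,0,0],[0,0,0],[0,0,0],[0,0,0],[0,0,0]])

```text
clock: 25.2
tcp_pos: [0.5138, -0.2737, 0.1409]
orientation: [2.396, 2.03, 0.001]
contact_force: [-0.6, 1.4, 5.8]
grip_width: 0.0298
```

Contact is at the expected height, 5.8 N up. Release.

Request:
carry_out(offset=[[0,0,0],[0,0,0],[0,0,0],[0,0,0],[0,0,0],[0,0,0]], turn=[[0,0,0],[0,0,0],[0,0,0],[0,0,0],[0,0,0],[0,0,0]], hand=0)

```text
clock: 25.8
tcp_pos: [0.5132, -0.2734, 0.1399]
orientation: [-2.397, -2.031, -0.0]
contact_force: [0.3, -0.1, -0.4]
grip_width: 0.0854
```

Request:
carry_out(offset=[[0,0,-0.03],[0,0,-0.07],[0,0,-0.12],[0,0,-0.17],[0,0,-0.21],[0,0,-0.23],[0,0,-0.24],[0,0,-0.24]], turn=[[0,0,0],[0,0,0],[0,0,0],[0,0,0],[0,0,0],[0,0,0],[0,0,0],[0,0,0]])

```text
clock: 26.6
tcp_pos: [0.5132, -0.2735, 0.2603]
orientation: [2.397, 2.03, 0.0]
contact_force: [0.3, -0.1, -0.9]
grip_width: 0.0856
```

Request:
carry_out(offset=[[0.08,0,0],[0.17,0,0],[0.26,0,0],[0.35,0,0],[0.44,0,0],[0.5,0,0],[0.55,0,0],[0.55,0,0]], turn=[[0,0,0],[0,0,0],[0,0,0],[0,0,0],[0,0,0],[0,0,0],[0,0,0],[0,0,0]])

```text
clock: 27.4
tcp_pos: [0.5579, 0.0027, 0.259]
orientation: [-2.388, -2.037, -0.001]
contact_force: [0.6, 0.1, -0.1]
grip_width: 0.0852
```

```bash
python3 -c "
from h import *
f=imaging.grab_frame('top'); save(f,'t2')
g=imaging.grab_frame('scene')
s=g['pixels'][150:330,150:350]
cv2.imwrite('pics/s4.png',cv2.resize(s[:,:,::-1],None,fx=2.5,fy=2.5))
for c,F in(('top',f),('scene',g)):
  for q in 'fig_blue fig_ochre blank'.split():
    print(c,q,[(np.round(world(F,d['xyz']),3).tolist(),round(d['score'],2)) for d in look_for(q,c)[:2]])
print('exp: turntable mid proj plate z',proj(f,[.5134,-.273,.084]),proj(f,[.5134,-.273,.189]))
goal(.504,.234,.26)"
```

```text
top fig_blue [([0.505, 0.31, 0.077], 0.91)]
top fig_ochre [([0.5, 0.226, 0.086], 0.83)]
top blank [([0.513, -0.26, 0.109], 0.68)]
scene fig_blue [([0.522, 0.322, 0.064], 0.94)]
scene fig_ochre [([0.513, 0.238, 0.06], 0.72)]
scene blank [([0.53, -0.267, 0.099], 0.9), ([0.512, -0.035, 0.013], 0.19)]
exp: turntable mid proj plate z [499.10003992 296.40844733] [521.65348781 290.74979984]
offset [0.4502, -0.1859, -0.0006] turn [-0.0001, 0.0003, -0.0042] dist 0.2435 t 27.8
```

View pics/t2.png

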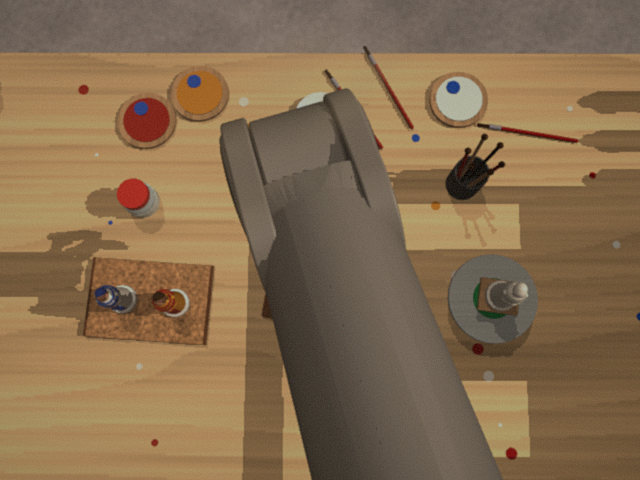

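The white figure's plate sits at (499,296), exactly where a centred one should project. The painted figures stand on the board at (120,299) and (172,302). Now I'll return ochre.

Request:
carry_out(offset=[[0.06,-0.025,0],[0.13,-0.055,0],[0.2,-0.083,0],[0.27,-0.111,0],[0.34,-0.14,0],[0.41,-0.169,0],[0.45,-0.186,0],[0.45,-0.186,0]], turn=[[0,0,0],[0,0,0],[0,0,0],[0,0,0],[0,0,0],[0,0,0],[0,0,0],[0,0,0]])

```text
clock: 28.6
tcp_pos: [0.5022, 0.2387, 0.2603]
orientation: [-2.39, -2.036, -0.002]
contact_force: [-0.1, -0.2, 0.9]
grip_width: 0.0854
```

Request:
carry_out(offset=[[0,0,0],[0,0,0.05],[0,0,0.11],[0,0,0.17],[0,0,0.22],[0,0,0.24],[0,0,0.24]], turn=[[0,0,0],[0,0,0],[0,0,0],[0,0,0],[0,0,0],[0,0,0],[0,0,0]])

```text
clock: 29.3
tcp_pos: [0.5035, 0.2331, 0.1388]
orientation: [-2.399, -2.028, 0.004]
contact_force: [0.1, -0.3, 0.2]
grip_width: 0.0855
```

```bash
python3 -c "
from h import *
print(r.get_obs()['tcp_pos']);goal(.504,.234,.066)"
```

```text
[0.50350992 0.23310135 0.13875932]
offset [0.0022, 0.001, 0.1455] turn [-0.0013, 0.0013, -0.0043] dist 0.0728 t 29.3
```

Request:
carry_out(offset=[[0.001,0,0.03],[0.001,0,0.06],[0.001,0,0.09],[0.001,0,0.12],[0.001,0,0.14],[0.001,0,0.147],[0.001,0,0.147]], turn=[[0,0,0],[0,0,0],[0,0,0],[0,0,0],[0,0,0],[0,0,0],[0,0,0]])

```text
clock: 30.0
tcp_pos: [0.5034, 0.2356, 0.0658]
orientation: [-2.396, -2.031, 0.001]
contact_force: [0.2, -0.6, 0.2]
grip_width: 0.0854
```

Request:
carry_out(offset=[[0,0,0],[0,0,0],[0,0,0],[0,0,0],[0,0,0],[0,0,0],[0,0,0],[0,0,0]], turn=[[0,0,0],[0,0,0],[0,0,0],[0,0,0],[0,0,0],[0,0,0],[0,0,0],[0,0,0]], hand=1, force=25)

```text
clock: 30.8
tcp_pos: [0.5042, 0.2357, 0.0669]
orientation: [2.397, 2.03, 0.002]
contact_force: [0.0, -2.1, 5.6]
grip_width: 0.0309
```

Request:
carry_out(offset=[[0,0,-0.02],[0,0,-0.06],[0,0,-0.11],[0,0,-0.16],[0,0,-0.2],[0,0,-0.22],[0,0,-0.22]], turn=[[0,0,0],[0,0,0],[0,0,0],[0,0,0],[0,0,0],[0,0,0],[0,0,0]])

```text
clock: 31.5
tcp_pos: [0.5042, 0.2358, 0.1776]
orientation: [2.397, 2.03, 0.003]
contact_force: [0.5, 0.4, -1.6]
grip_width: 0.0306
```

```bash
python3 -c "
from h import *
print(r.get_obs()['tcp_pos']);goal(.5222,.043,.175)"
```

```text
[0.50417288 0.23582626 0.17758868]
offset [-0.3745, 0.099, 0.005] turn [0.0012, -0.0007, -0.0031] dist 0.1937 t 31.5
```

Request:
carry_out(offset=[[-0.03,0.008,0],[-0.08,0.02,0],[-0.14,0.036,0],[-0.21,0.055,0],[-0.28,0.073,0],[-0.33,0.087,0],[-0.36,0.095,0],[-0.374,0.099,0]], turn=[[0,0,0],[0,0,0],[0,0,0],[0,0,0],[0,0,0],[0,0,0],[0,0,0],[0,0,0]])

```text
clock: 32.3
tcp_pos: [0.5208, 0.0394, 0.1749]
orientation: [-2.4, -2.026, 0.005]
contact_force: [-0.5, -0.8, -1.3]
grip_width: 0.0307
```

Request:
carry_out(offset=[[0,0,0],[0,0,0.04],[0,0,0.09],[0,0,0.14],[0,0,0.18],[0,0,0.2],[0,0,0.21],[0,0,0.21]], turn=[[0,0,0],[0,0,0],[0,0,0],[0,0,0],[0,0,0],[0,0,0],[0,0,0],[0,0,0]])

```text
clock: 33.1
tcp_pos: [0.5217, 0.0436, 0.0713]
orientation: [-2.396, -2.032, 0.0]
contact_force: [0.6, 0.2, -1.0]
grip_width: 0.0308
```

```bash
python3 -c "
from h import *
print(r.get_obs()['tcp_pos'],r.get_obs()['contact_force']);goal(.5222,.0435,.065)"
```

```text
[0.52171745 0.04358757 0.07130159] [ 0.61169226  0.19266312 -1.04589958]
offset [-0.0, 0.001, 0.0126] turn [-0.0003, -0.0002, -0.0023] dist 0.0063 t 33.1
```

Request:
carry_out(offset=[[0,0,0.003],[0,0,0.006],[0,0,0.009],[0,0,0.012],[0,0,0.014],[0,0,0.014]], turn=[[0,0,0],[0,0,0],[0,0,0],[0,0,0],[0,0,0],[0,0,0]])

```text
clock: 33.7
tcp_pos: [0.5222, 0.043, 0.0649]
orientation: [2.397, 2.03, 0.001]
contact_force: [-0.7, -0.9, 3.3]
grip_width: 0.0311
```

Request:
carry_out(offset=[[0,0,0],[0,0,0],[0,0,0],[0,0,0],[0,0,0],[0,0,0]], turn=[[0,0,0],[0,0,0],[0,0,0],[0,0,0],[0,0,0],[0,0,0]], hand=0)

```text
clock: 34.3
tcp_pos: [0.5218, 0.0429, 0.0644]
orientation: [-2.397, -2.031, 0.0]
contact_force: [-0.6, -0.5, -0.1]
grip_width: 0.0855
```

Request:
carry_out(offset=[[0,0,-0.03],[0,0,-0.08],[0,0,-0.14],[0,0,-0.2],[0,0,-0.25],[0,0,-0.27],[0,0,-0.28],[0,0,-0.28]], turn=[[0,0,0],[0,0,0],[0,0,0],[0,0,0],[0,0,0],[0,0,0],[0,0,0],[0,0,0]])

```text
clock: 35.1
tcp_pos: [0.5217, 0.0428, 0.2045]
orientation: [2.397, 2.03, 0.0]
contact_force: [-0.2, -0.1, -0.6]
grip_width: 0.0855
```

```bash
python3 -c "
from h import *
goal(.5114,.3214,.205)"
```

```text
offset [0.5462, -0.112, -0.0011] turn [0.0002, 0.0001, -0.0031] dist 0.2788 t 35.1
```

Request:
carry_out(offset=[[0.08,-0.015,0],[0.17,-0.035,0],[0.26,-0.055,0],[0.35,-0.07,0],[0.44,-0.09,0],[0.52,-0.106,0],[0.546,-0.112,0],[0.546,-0.112,0]], turn=[[0,0,0],[0,0,0],[0,0,0],[0,0,0],[0,0,0],[0,0,0],[0,0,0],[0,0,0]])

```text
clock: 35.9
tcp_pos: [0.5097, 0.3236, 0.203]
orientation: [-2.391, -2.035, 0.003]
contact_force: [-0.4, -0.5, 0.5]
grip_width: 0.0853
```

Request:
carry_out(offset=[[0,0,0],[0,0,0.05],[0,0,0.11],[0,0,0.17],[0,0,0.22],[0,0,0.26],[0,0,0.276],[0,0,0.276]], turn=[[0,0,0],[0,0,0],[0,0,0],[0,0,0],[0,0,0],[0,0,0],[0,0,0],[0,0,0]])

```text
clock: 36.7
tcp_pos: [0.5115, 0.319, 0.0653]
orientation: [2.399, 2.028, -0.004]
contact_force: [-1.0, -0.7, 0.2]
grip_width: 0.0855
```

Request:
carry_out(offset=[[0,0,0],[0,0,0],[0,0,0],[0,0,0],[0,0,0],[0,0,0],[0,0,0],[0,0,0]], turn=[[0,0,0],[0,0,0],[0,0,0],[0,0,0],[0,0,0],[0,0,0],[0,0,0],[0,0,0]], hand=1)

```text
clock: 37.5
tcp_pos: [0.5117, 0.322, 0.0673]
orientation: [2.397, 2.031, 0.002]
contact_force: [-2.2, 0.2, 6.0]
grip_width: 0.0309
```

Request:
carry_out(offset=[[0,0,-0.02],[0,0,-0.06],[0,0,-0.11],[0,0,-0.17],[0,0,-0.23],[0,0,-0.28],[0,0,-0.31],[0,0,-0.31]], turn=[[0,0,0],[0,0,0],[0,0,0],[0,0,0],[0,0,0],[0,0,0],[0,0,0],[0,0,0]])

```text
clock: 38.3
tcp_pos: [0.5122, 0.3222, 0.2235]
orientation: [2.397, 2.03, 0.006]
contact_force: [0.9, -0.0, -1.6]
grip_width: 0.0308
```

```bash
python3 -c "
from h import *
goal(.5092,-.0362,.22)"
```

```text
offset [-0.7081, 0.1119, 0.0057] turn [0.0019, -0.0015, -0.003] dist 0.3584 t 38.3
```

Request:
carry_out(offset=[[-0.03,0.005,0],[-0.08,0.012,0],[-0.14,0.022,0],[-0.2,0.032,0],[-0.26,0.041,0],[-0.32,0.05,0],[-0.37,0.058,0],[-0.41,0.065,0]], turn=[[0,0,0],[0,0,0],[0,0,0],[0,0,0],[0,0,0],[0,0,0],[0,0,0],[0,0,0]])

```text
clock: 39.1
tcp_pos: [0.5084, 0.1101, 0.2194]
orientation: [-2.399, -2.027, 0.006]
contact_force: [-0.4, -0.6, -1.5]
grip_width: 0.0308
```

Request:
carry_out(offset=[[-0.04,0.006,0],[-0.09,0.014,0],[-0.15,0.024,0],[-0.21,0.034,0],[-0.26,0.042,0],[-0.285,0.046,0],[-0.296,0.047,0],[-0.296,0.047,0]], turn=[[0,0,0],[0,0,0],[0,0,0],[0,0,0],[0,0,0],[0,0,0],[0,0,0],[0,0,0]])

```text
clock: 39.9
tcp_pos: [0.5081, -0.0361, 0.2208]
orientation: [-2.397, -2.029, 0.001]
contact_force: [0.5, 0.3, -2.3]
grip_width: 0.0309
```

Request:
carry_out(offset=[[0,0,0],[0,0,0.04],[0,0,0.09],[0,0,0.15],[0,0,0.2],[0,0,0.24],[0,0,0.26],[0,0,0.26]], turn=[[0,0,0],[0,0,0],[0,0,0],[0,0,0],[0,0,0],[0,0,0],[0,0,0],[0,0,0]])

```text
clock: 40.7
tcp_pos: [0.508, -0.0348, 0.0905]
orientation: [-2.394, -2.032, 0.002]
contact_force: [-1.0, 0.2, -2.6]
grip_width: 0.0308
```

```bash
python3 -c "
from h import *
print(r.get_obs()['tcp_pos'],r.get_obs()['contact_force']);goal(.5092,-.035,.065)"
```

```text
[ 0.50797325 -0.03482295  0.09048793] [-0.96876705  0.20443595 -2.60493655]
offset [0.0, 0.0026, 0.051] turn [-0.0015, -0.0003, -0.0018] dist 0.0255 t 40.7
```

Request:
carry_out(offset=[[0,0.001,0.01],[0,0.002,0.02],[0,0.002,0.03],[0,0.002,0.037],[0,0.002,0.041],[0,0.002,0.045],[0,0.002,0.049],[0,0.002,0.051]], turn=[[0,0,0],[0,0,0],[0,0,0],[0,0,0],[0,0,0],[0,0,0],[0,0,0],[0,0,0]])

```text
clock: 41.5
tcp_pos: [0.5096, -0.0361, 0.0658]
orientation: [-2.397, -2.031, 0.0]
contact_force: [-0.3, -0.1, -2.6]
grip_width: 0.0309
```

Request:
carry_out(offset=[[0,0,0],[0,0,0.001],[0,0,0.002]], turn=[[0,0,0],[0,0,0],[0,0,0]])

```text
clock: 41.8
tcp_pos: [0.5098, -0.036, 0.0653]
orientation: [2.397, 2.031, 0.0]
contact_force: [-1.9, 0.1, 6.5]
grip_width: 0.0308
```

Contact with the apron. Release, rise and back off for the check.

Request:
carry_out(offset=[[0,0,0],[0,0,0],[0,0,0],[0,0,0],[0,0,0],[0,0,0]], turn=[[0,0,0],[0,0,0],[0,0,0],[0,0,0],[0,0,0],[0,0,0]], hand=0)

```text
clock: 42.4
tcp_pos: [0.5097, -0.0361, 0.0649]
orientation: [2.397, 2.031, 0.0]
contact_force: [-0.4, 0.4, -0.4]
grip_width: 0.0854
```

Request:
carry_out(offset=[[0,0,-0.03],[0,0,-0.08],[0,0,-0.14],[0,0,-0.2],[0,0,-0.26],[0,0,-0.32],[0,0,-0.38],[0,0,-0.4]], turn=[[0,0,0],[0,0,0],[0,0,0],[0,0,0],[0,0,0],[0,0,0],[0,0,0],[0,0,0]])

```text
clock: 43.2
tcp_pos: [0.5111, -0.0356, 0.269]
orientation: [2.393, 2.029, 0.006]
contact_force: [0.2, 0.3, -0.1]
grip_width: 0.085
```

Request:
carry_out(offset=[[0.08,0,0],[0.17,0,0],[0.26,0,0],[0.35,0,0],[0.44,0,0],[0.52,0,0],[0.6,0,0],[0.6,0,0]], turn=[[0,0,0],[0,0,0],[0,0,0],[0,0,0],[0,0,0],[0,0,0],[0,0,0],[0,0,0]])

```text
clock: 44.0
tcp_pos: [0.5569, 0.2667, 0.2649]
orientation: [-2.385, -2.038, -0.003]
contact_force: [-0.8, 0.4, -0.3]
grip_width: 0.0857
```

```bash
python3 -c "
from h import *
f=imaging.grab_frame('top');g=imaging.grab_frame('scene')
a=cv2.resize(f['pixels'][240:340,250:550],(780,260));b=cv2.resize(g['pixels'][160:290,180:390],(525,325))
c=np.zeros((590,780,3),np.uint8);c[:260]=a;c[262:587,:525]=b;cv2.imwrite('pics/end.png',c[:,:,::-1])
for n,X in dict(b=(.5092,-.0359,.022),o=(.5222,.043,.022)).items(): print(n,(proj(f,X)-[250,240])*2.6)
print(r.get_obs()['tcp_pos'],[(np.round(world(g,d['xyz']),3)) for q in('blank','fig_blue','fig_ochre','brush_pot','paint_jar') for d in look_for(q,'scene')[:1]])"
```

```text
b [236.17546016 157.263181  ]
o [109.65030074 135.23727181]
[0.5580965  0.26075124 0.26441626] [array([ 0.529, -0.266,  0.102]), array([0.536, 0.051, 0.056]), array([ 0.721, -0.229,  0.072]), array([0.695, 0.298, 0.046])]
```

View pics/end.png

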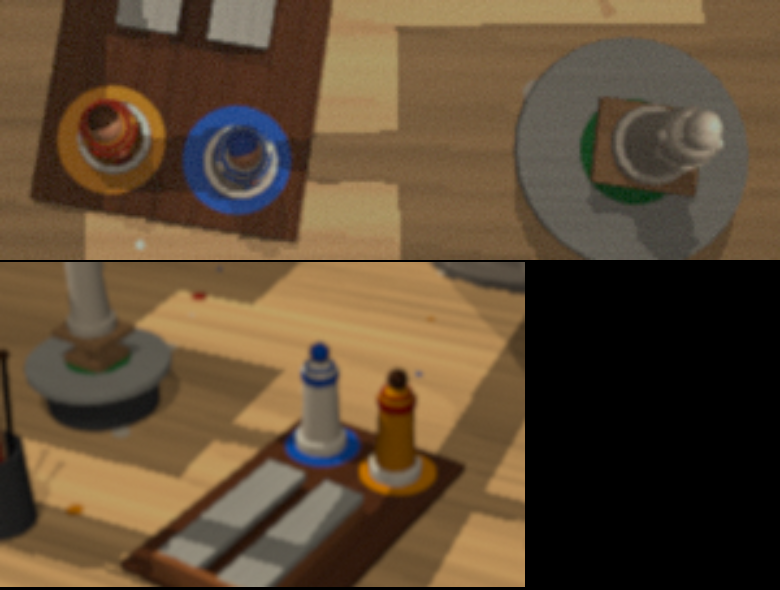

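The final picture shows both plinths centred on their pads to about 3 mm: blue at (240,161) against (236,157) expected, ochre at (114,137) against (110,135). The white figure is upright on the turntable's mark. I'm handing in.

```bash
python3 -c "
from h import *
print(r.hand_in(), r.get_obs()['clock'])"
```

```text
the job is handed in; nothing more can be done
the job is handed in; nothing more can be done
```

The job is handed in at about 44 s of the 136 s allowed. I stood both painted figures on the cork board, slid the white figure out past the slot's open end and stood it on the turntable. Then I put the ochre and blue figures back on their pads.

- **Painted figures:** in the last pictures both are upright on their own pads, each about 3 mm off centre (limit 12 mm).
- **White figure:** it is upright on the green mark. Its wooden plate was at the pixel where a centred figure should appear (limit 15 mm).
- **Brush pot and paint jar:** both were found within 4 mm of where they started, which is the detector's own accuracy.
- **Gripper:** open and clear of everything.

Not everything agreed. In the last check the detector missed the blue figure, so its position comes from the picture alone. An early look also put the slot's lips about 9 mm further in than I had worked out from the pads. I pulled the white figure more than 50 mm out before lifting, so this made no difference. The hand-in itself gave no verdict.

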